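Draw the sprung length stop out to its mark and hold it

TASK

The flux bottle on the white mark stands in the way of the blue length stop: first slide it along the board, without lifting or tipping it, until it stands wholly on the green mark. Then pull the stop's black knob straight out against its spring until the yellow pointer stands over the middle of the red clip on the rule, and finish holding it there, still gripping the knob: do not let go. Leave the tape roll and the pencil on the board, and the mug beside it, where they are.

Things in the scene. Friction and masses are not known exactly. Their poses are not given: they have to be found in the camera images.
- bench_board: fixed plywood board on rubber feet, 330 x 440 x 24 mm; origin on the table under its centre, z up, top 24 mm above the origin; its own x points roughly away from the robot and y to its left. All of the work is on it
- length_stop: fixed blue spring length stop; origin on the board's top under the mouth of its tube. Foot (60 mm wide) and tube (top 73 mm up) lie at its x 0 to +100 mm; a steel rod, axis 55 mm up, comes out along its -x, roughly towards the robot. A flat rule, 20 mm wide, top 6 mm up, lies at its y = -55 mm, x -160 to +30 mm
- pull_rod (a joint): how far the rod is drawn out, m: 0 fully in (where the spring pulls it), end stop at 0.130. The spring pulls back with about 3 N at 0 and 60 N/m more (9 N at 0.100)
- knob (a point): centre of the black knob on the rod's end, 55 mm above the board, 55 mm in front of the tube's mouth when the rod is in. The knob is a waisted round handle 40 mm long along the rod, 25 mm thick in its 20 mm long waist and 32 mm at both flanges; it can be gripped across from above. Moves with the rod along the stop's -x
- pointer (a point): lower tip of the yellow pointer, a thin rod fixed to the pull rod 45 mm behind the knob's centre; it reaches 55 mm sideways at the rod's height (the stop's -y) and then down to 15 mm above the board, over the rule. Moves with the rod
- red_clip: red clip on the rule, the length mark: 10 mm long along the rule, 26 mm wide, white line across its middle, fixed for the run; origin on its middle at the rule's top, axes parallel to the stop's. It stands 60 to 100 mm of rod travel from the pointer's starting place
- flux_bottle: loose upright round bottle, cream body 54 mm thick and straight to 70 mm above its bottom, shoulder above, red cap 31 mm thick from 90 to 108 mm above its bottom; origin at the centre of its bottom, z up; 0.1 to 0.2 kg. Starts on the white mark in front of the knob
- start_mark: white printed disc on the board, 84 mm across, where the bottle starts; origin at its centre; flat, nothing to catch on
- green_mark: green printed disc on the board, 84 mm across, flat; origin at its centre: where the bottle must go
- blue_mark: blue printed disc on the board, 84 mm across, flat; origin at its centre: not used. Blue and green may be swapped; both lie on the stop's +y side
- tape_roll: loose roll of tan masking tape lying flat on the board, 96 mm across, 25 mm high; origin at the centre of its underside; leave alone
- pencil: loose red carpenter's pencil lying on the board, 152 mm long, 8 mm high; origin at the centre of its underside; leave alone
- mug: loose white spotted mug on the table, left of the board, 82 x 114 x 91 mm; origin at its underside; leave alone
Not all that is in view belongs to the job. What is meant by the flux_bottle is not purple, and is the larger of those in its own colour.

How it is judged:
By the outcome, as a careful person would: the job done as asked, in the order asked, and still so for the second after the job is handed in, while the arm keeps its last pose, push and grip.
It also fails if it takes over 45 s, if anything falls off the work surface, if the arm or the gripper's body presses on something with over 40 N, if the wrist force passes 120 N, or if a joint passes its speed limit or range.

ROBOT

A 6-joint arm with a two-finger parallel gripper is mounted at the origin on a cart in front of the work surface, level with it; the furniture and walls round the work are solid. World frame = base frame: x ahead of the robot, y to its left, z up, the work surface at z = 0. Lengths are in m, angles in rad, forces in N, time in s.
With the tool pointing down it reaches from about 0.35 to 0.975 m from the base axis. Payload 4.9 kg.
Tool frame: the origin (TCP) lies at the very end of the fingers, on their centre line; the grasp point (between the pads) lies 19 mm behind it (ctrl.grasp_offset is the distance from the TCP to the grasp point, in m); z points along the fingers, y is the line along which they close (so a half turn about z gives the same grasp; the last joint's range is limited). The gripper opens to 85 mm and grips with 20 to 120 N. Pads are 22 mm wide; open, the fingers measure 114 mm over their backs; the gripper's body (76 mm by 85 mm) begins 54 mm behind the grasp point. The pads swing forward as they close: fully open they stand 13 mm farther back than shut.
Start: joints at [-1.274, 0.053, 1.613, -0, 1.476, -0.119], TCP at [0.252, -0.572, 0.202] pointing down, gripper open.
Joint ranges: [-3.01, 3.01], [-1.01, 2.22], [0.06, 2.58], [-1.02, 4.17], [0.09, 2.62], [-3.14, 3.14]. Speed limits (rad/s): [2.57, 2.57, 3.14, 3.14, 3.14, 3.14].

INTERFACE

Orientations are given as a rotation vector (axis times angle).
In Python, from station import ctrl, optics gives the robot as it stands.
- The arm moves only by the shell command python3 -m handwheel 'ROWS' [OPENING] [FORCE]. ROWS is JSON, a list of rows, each an object of numbers: "tx", "ty", "tz": the shift along the tool's x, y, z in mm; "roll": the turn about the tool's z in rad. A call has 1 to 12 rows; each row shifts and turns the commanded pose from where the row before left it, along the tool's axes as they then stand; what a row does not reach is not made up. A row lasts 1/12 s, in which the tool goes at most 41.7 mm and 7.16 degrees, less where a joint would pass 70% of its speed; a pose out of reach is approached as far as the arm can. A call with a gripper value outside its range is refused whole. OPENING is the finger opening in mm, from 0 to 85.4, set as the call begins (- or left out, the last holds). The fingers move at their own pace and stop on an object; FORCE is the grip in N (left out, the last holds). Time passes only in rows, so rows that do not move let the fingers close. It gives the time, the measured TCP pose, the force, the opening and the grip force at its end, in the units of the state.
- ctrl.get_obs(): the state, without advancing time (a new reading comes with each control period).
- optics.get_image(name): name is "side" or "top"; returns (picture, depth): 400x640x3 uint8, red, green, blue; 400x640 float32, m along the optical axis (not along the pixel's ray), 0 where there is no reading.
- optics.camera_params(name): a dict with "mtx" (3x3 intrinsics, pixels), "k1" (the pictures are not rectified: a ray, as slopes to the right and down, at radius r is drawn at 1 + k1 r^2 times it, then the intrinsics apply), "extrinsics" (4x4, takes a point from camera to world coordinates). Camera axes: x right, y down, z forward; pixel columns grow to the right and rows downward; lengths in m; the calibration is good to about 2 mm. A picture is of the moment at which its call begins. camera_params takes no time and is no camera call.
- ctrl.finish_job(): hands the job in; it is judged then, once.
The state is a dict: "t": time; "q": joint angles; "dq": joint speeds; "effort": joint torques, N m; "tool_pos": TCP position; "tool_rot": TCP orientation; "contact_force": force on the tool from outside, world axes, zero at the start; "wrist_torque": the same for the moment, N m; "opening": finger opening in m; "grip_force": force on a finger pad.
Only numpy, scipy, OpenCV 4.12 (cv2) and the standard library are available. Lean on these libraries where they do the work, as an engineer would, in place of code of your own. Each camera call takes 0.05 s, during which the arm holds its last target. There are 200 camera calls.

## Working session

There is one attempt and no reset: what is moved stays moved. The work goes in short steps, Python scripts to look and compute and a shell command to move; the robot and the scene stay as the last step left them, time stands still between calls to the robot, and variables do not carry over. Pictures are saved under pics/ and viewed, at most 10 in all, crops included, and the job is handed in when it is done.

```bash
mkdir -p pics; ls; cat > h.py <<'E'
import numpy as np, cv2
from station import ctrl, optics
def grab(name, fn=None):
    im,d=optics.get_image(name); np.savez(f'{name}.npz',im=im,d=d)
    if fn: cv2.imwrite(f'pics/{fn}.png',im[:,:,::-1])
    return im,d
def load(name):
    z=np.load(f'{name}.npz'); return z['im'],z['d']
def rays(name,uv):
    p=optics.camera_params(name); K=np.array(p['mtx']); k=np.array([p['k1'],0,0,0],float)
    return cv2.undistortPoints(np.array(uv,float).reshape(-1,1,2),K,k).reshape(-1,2),np.array(p['extrinsics'])
def pts(name,uv,depth):
    r,T=rays(name,uv); d=np.array(depth).reshape(-1,1)
    return np.hstack([r*d,d])@T[:3,:3].T+T[:3,3]
def onz(name,uv,z):
    r,T=rays(name,uv); v=np.hstack([r,np.ones((len(r),1))])@T[:3,:3].T
    return T[:3,3]+v*((z-T[2,3])/v[:,2])[:,None]
def cloud(name,d):
    v,u=np.mgrid[:400,:640]; return pts(name,np.stack([u,v],-1).reshape(-1,2),d.ravel()).reshape(400,640,3)
def proj(name,P):
    p=optics.camera_params(name);T=np.linalg.inv(np.array(p['extrinsics']))
    return cv2.projectPoints(np.array(P,float).reshape(-1,3),T[:3,:3],T[:3,3],np.array(p['mtx']),np.array([p['k1'],0,0,0],float))[0].reshape(-1,2)
E
python3 - <<'E'
from h import *
for n in('top','side'):
    grab(n,n+'0'); p=optics.camera_params(n); print(n,np.round(p['extrinsics'],3).tolist(),p['mtx'],p['k1'])
o=ctrl.get_obs();print(o['t'],o['tool_pos'],o['tool_rot'],o['opening'],ctrl.grasp_offset)
E
```

```text
pics
top [[0.008, -0.998, 0.055, 0.554], [-1.0, -0.008, 0.005, 0.355], [-0.005, -0.055, -0.998, 1.14], [0.0, 0.0, 0.0, 1.0]] [[426.92441906   0.         316.90010703]
 [  0.         426.92441906 200.0448881 ]
 [  0.           0.           1.        ]] -0.04110737701500224
side [[-0.942, -0.163, 0.293, 0.329], [-0.335, 0.429, -0.839, 1.21], [0.011, -0.888, -0.459, 0.552], [0.0, 0.0, 0.0, 1.0]] [[397.3763267    0.         318.27985116]
 [  0.         397.3763267  202.4633689 ]
 [  0.           0.           1.        ]] 0.026174301833419896
0.1 [ 0.25226732 -0.57114016  0.20077231] [-3.07207480e+00 -6.48059139e-01  2.89520749e-04] 0.08566042045770472 0.0187
```

View pics/top0.png

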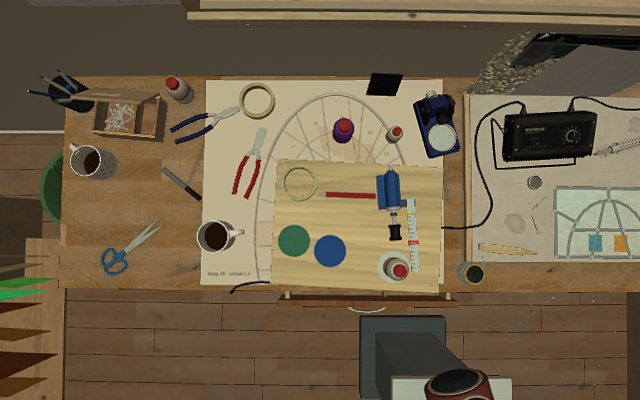

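View pics/side0.png

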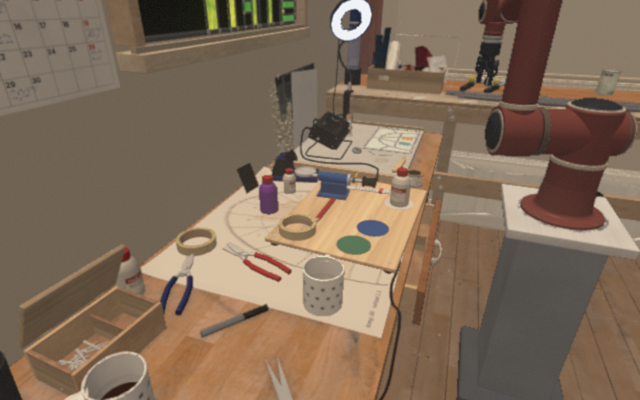

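The top view shows the board with green mark (294,240), blue mark (330,252), bottle on the white mark (397,268), stop at about (390,190), black knob (394,232), clip (413,242), tape (300,183), pencil (350,195) and mug (215,236).

Bottle candidates in the top view: cream/red cap on board (397,268), small cream (394,133), cream far left (175,88), purple (343,128). The one at (397,268) stands on the white mark and looks larger than the one at (394,133), so I'll confirm it in a crop.

```bash
python3 - <<'E'
from h import *
im,d=load('top'); C=cloud('top',d)
c=im[150:295,265:450]; cv2.imwrite('pics/crop1.png',cv2.resize(c,None,fx=4,fy=4,interpolation=cv2.INTER_CUBIC)[:,:,::-1])
hsv=cv2.cvtColor(im,cv2.COLOR_RGB2HSV)
def blob(m,box,z,name):
    x0,y0,x1,y1=box; mm=np.zeros_like(m,np.uint8); mm[y0:y1,x0:x1]=m[y0:y1,x0:x1]
    n,l,s,ce=cv2.connectedComponentsWithStats(mm); i=1+np.argmax(s[1:,4]); 
    k=l==i; print(name,s[i],ce[i],'onz',onz('top',[ce[i]],z).round(4),'depthmed',np.median(C[k],0).round(4), 'ext',np.ptp(C[k],axis=0).round(3)); return k
H,S,V=hsv[...,0],hsv[...,1],hsv[...,2]
blob((H>50)&(H<90)&(S>80),(270,215,315,265),.024,'green')
blob((H>95)&(H<125)&(S>80),(312,230,350,275),.024,'blue')
red=((H<8)|(H>172))&(S>130)
blob(red,(380,255,415,285),.132,'cap')
blob(red,(385,120,405,145),.0,'smallcap'); blob(red,(160,70,190,95),.0,'farcap')
blob(red,(405,235,425,250),.034,'clip')
blob(red,(320,185,380,202),.032,'pencil')
blob((V<45),(383,215,405,250),.095,'knob')
blob((H>95)&(H<125)&(S>80),(370,160,405,212),.09,'tube')
blob((H>22)&(H<35)&(S>170),(395,205,425,250),.06,'yellow')
print('board z',np.median(C[255:270,280:300,2]),C[205:212,300:360].reshape(-1,3).mean(0))
E
```

```text
green [279 225  31  31 753] [293.71713147 240.34926959] onz [[0.5105 0.4208 0.024 ]] depthmed [0.5112 0.4202 0.0247] ext [0.082 0.104 1.121]
blue [314 235  32  32 778] [329.55141388 250.66066838] onz [[0.4845 0.3272 0.024 ]] depthmed [0.4839 0.3263 0.0246] ext [0.11  0.081 1.121]
cap [394 265  13  13 130] [399.98461538 270.65384615] onz [[0.4458 0.1643 0.132 ]] depthmed [0.4452 0.1647 0.1321] ext [0.126 0.208 1.033]
smallcap [393 127   9   9  58] [396.82758621 130.79310345] onz [[0.8066 0.1469 0.    ]] depthmed [0.7888 0.161  0.078 ] ext [0.251 0.208 1.088]
farcap [166  77  13  13 129] [171.98449612  83.14728682] onz [[0.9352 0.7614 0.    ]] depthmed [0.8996 0.7234 0.1068] ext [0.361 0.39  1.058]
clip [409 241  10   4  32] [413.25  242.125] onz [[0.5087 0.1113 0.034 ]] depthmed [0.509  0.1123 0.0337] ext [0.009 0.024 0.015]
pencil [326 192  50   6 231] [350.06060606 194.69264069] onz [[0.6303 0.2751 0.032 ]] depthmed [0.6299 0.275  0.0316] ext [0.083 0.145 1.117]
knob [389 225  13  15 150] [394.88666667 231.89333333] onz [[0.5358 0.1697 0.095 ]] depthmed [0.5355 0.1692 0.0904] ext [0.035 0.03  0.017]
tube [377 172  25  37 737] [388.42876526 190.29579376] onz [[0.638  0.1846 0.09  ]] depthmed [0.6389 0.1841 0.0847] ext [0.137 0.214 1.115]
yellow [410 213   1   1   1] [410. 213.] onz [[0.5832 0.1251 0.06  ]] depthmed [0.5827 0.1294 0.0801] ext [0. 0. 0.]
board z 0.024241268965508267 [0.59547133 0.32815162 0.02663637]
```

View pics/crop1.png

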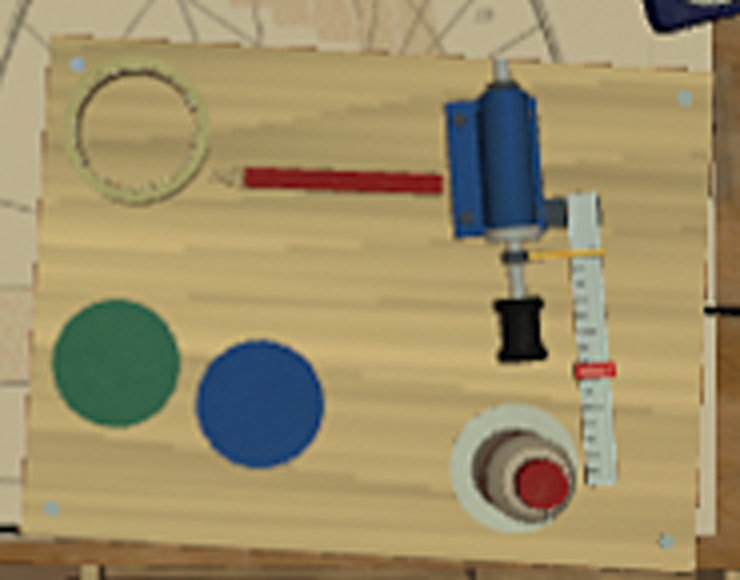

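The crop confirms the full-size cream bottle with red cap, standing on the white mark at about (393,267) in full-image pixels. Its cap is at 132 mm, which matches 108 + 24 mm. The small cream bottle's cap is at only 78 mm. Next I'll measure the stop axis, knob, pointer and clip.

```bash
python3 - <<'E'
from h import *
im,d=load('top'); C=cloud('top',d)
f=lambda c:[c[0]/4+265-.375,c[1]/4+150-.375]
W=lambda c,z:onz('top',[f(c)],z)[0]
print('mark',W((513,468),.024).round(4))
a,b=W((568,195),.03),W((588,485),.03); e,g=W((598,195),.03),W((616,485),.03)
ang=lambda p,q:np.arctan2(*(p-q)[1::-1])
print('rule ang',ang(a,b),ang(e,g),'len',np.linalg.norm(a-b),'width',np.linalg.norm(a-e), np.round([a,e,b,g],4).tolist())
r1,r2,kn=W((501,70),.083),W((515,280),.083),W((521,330),.092); print('rod',ang(r1,r2),ang(r1,kn),r1,r2,kn)
# board edges
tl,tr,bl,br=[W(c,.024) for c in((50,38),(713,72),(22,530),(695,570))]; print('board',ang(tl,bl),ang(tr,br),np.linalg.norm(tl-bl),np.linalg.norm(tl-tr))
al=(ang(a,b)+ang(e,g)+ang(r1,kn))/3; x=np.array([np.cos(al),np.sin(al)]);y=np.array([-x[1],x[0]])
clip=W((595.5,371),.034); P=W((565,254),.079); kc=W((520.5,329.5),.093)
kf,kb=W((521,359),.093),W((521,299),.093)
for n,p in(('clip',clip),('ptr',P),('knob',kc),('kf',kf),('kb',kb),('mouth',W((513,238),.09))): print(n,p.round(4),'stop axes',(p[:2]@x).round(4),(p[:2]@y).round(4))
print('al',al)
E
```

```text
mark [0.4445 0.1623 0.024 ]
rule ang 0.06712408853502369 0.05942412859953455 len 0.18806732458331493 width 0.01960422734446118 [[0.6221, 0.1274, 0.03], [0.6222, 0.1078, 0.03], [0.4344, 0.1148, 0.03], [0.4345, 0.0966, 0.03]]
rod 0.06502101587435492 0.06563074535236507 [0.69648675 0.17979292 0.083     ] [0.56589605 0.1712898  0.083     ] [0.53522987 0.16919429 0.092     ]
board -0.04341564061256076 -0.042370771086666335 0.3218570185449522 0.4373098538411354
clip [0.5081 0.1107 0.034 ] stop axes 0.5141 0.0779
ptr [0.5823 0.1394 0.079 ] stop axes 0.5901 0.1019
knob [0.5356 0.1697 0.093 ] stop axes 0.5453 0.135
kf [0.5176 0.1694 0.093 ] stop axes 0.5273 0.1359
kb [0.5542 0.1694 0.093 ] stop axes 0.5639 0.1335
mouth [0.5916 0.1737 0.09  ] stop axes 0.6015 0.1355
al 0.06405965416230777
```

```bash
python3 -m handwheel '[{"tz":-10,"roll":0.12},{"roll":0.12,"tz":-10},{"roll":0.12},{"roll":0.0}]' 85 20
```

```text
$[0]: bad value
```

```bash
python3 -m handwheel --help; python3 -m handwheel '[{"tx":0,"ty":0,"tz":-10,"roll":0.12}]' 85 20;python3 -c "
from station import ctrl;o=ctrl.get_obs();print(o['t'],o['tool_pos'],o['tool_rot'])"
```

```text
t: 0.18
tool_pos: [0.2519, -0.57, 0.2085]
tool_rot: [-3.102, -0.459, 0.001]
contact_force: [0.3, 0.5, -0.9]
opening: 0.0852
grip_force: 0.0
0.1833 [ 0.25186981 -0.57001284  0.20852965] [-3.10199563e+00 -4.59074579e-01  1.48997118e-03]invalid input: not JSON, or not a number
```

```bash
python3 -m handwheel '[{"tx":0,"ty":0,"tz":0,"roll":0.116},{"tx":0,"ty":0,"tz":0,"roll":0.116},{"tx":12,"ty":-36,"tz":0,"roll":0},{"tx":12,"ty":-36,"tz":0,"roll":0},{"tx":12,"ty":-36,"tz":0,"roll":0},{"tx":12,"ty":-36,"tz":0,"roll":0},{"tx":12,"ty":-36,"tz":0,"roll":0},{"tx":12,"ty":-36,"tz":0,"roll":0},{"tx":12,"ty":-36,"tz":0,"roll":0},{"tx":12,"ty":-36,"tz":0,"roll":0},{"tx":12,"ty":-36,"tz":0,"roll":0},{"tx":12,"ty":-36,"tz":0,"roll":0}]' 85 20
python3 -m handwheel '[{"tx":12,"ty":-36,"tz":0,"roll":0},{"tx":12,"ty":-36,"tz":0,"roll":0},{"tx":12,"ty":-36,"tz":0,"roll":0},{"tx":12,"ty":-36,"tz":0,"roll":0},{"tx":12,"ty":-36,"tz":0,"roll":0},{"tx":12,"ty":-36,"tz":0,"roll":0},{"tx":12,"ty":-36,"tz":0,"roll":0},{"tx":12,"ty":-36,"tz":0,"roll":0},{"tx":12,"ty":-36,"tz":0,"roll":0},{"tx":12,"ty":-36,"tz":0,"roll":0},{"tx":0,"ty":0,"tz":0,"roll":0},{"tx":0,"ty":0,"tz":0,"roll":0}]'
cat > st.py <<'E'
from h import *
import sys
from scipy.spatial.transform import Rotation as R
def st(tx=None,ty=None,tz=None):
    o=ctrl.get_obs(); M=R.from_rotvec(o['tool_rot']).as_matrix()
    print('t',o['t'],'pos',np.round(o['tool_pos'],4),'xang',np.arctan2(M[1,0],M[0,0]).round(4),'F',np.round(o['contact_force'],1),'open',o['opening'],'grip',o['grip_force'])
    if tx is not None: print('tool mm to go',(M.T@(np.array([tx,ty,tz])-o['tool_pos'])*1000).round(1))
if __name__=='__main__': st(*map(float,sys.argv[1:]))
E
python3 st.py .4455 .1645 .064
```

```text
t: 1.18
tool_pos: [0.349, -0.2029, 0.2114]
tool_rot: [-3.14, -0.099, 0.0]
contact_force: [0.7, 0.4, -0.4]
opening: 0.0849
grip_force: 0.0
t: 2.18
tool_pos: [0.4455, 0.1636, 0.2111]
tool_rot: [3.139, 0.106, -0.003]
contact_force: [-0.4, -0.4, 1.0]
opening: 0.0849
grip_force: 0.0
t 2.1833 pos [0.4455 0.1636 0.2111] xang 0.0677 F [-0.4 -0.4  1. ] open 0.08485057896579454 grip 0.0
tool mm to go [  0.3  -1.  147.1]
```

```bash
python3 -m handwheel '[{"tx":0,"ty":-1,"tz":30,"roll":0},{"tx":0,"ty":0,"tz":30,"roll":0},{"tx":0,"ty":0,"tz":30,"roll":0},{"tx":0,"ty":0,"tz":25,"roll":0},{"tx":0,"ty":0,"tz":20,"roll":0},{"tx":0,"ty":0,"tz":11,"roll":0},{"tx":0,"ty":0,"tz":0,"roll":0},{"tx":0,"ty":0,"tz":0,"roll":0}]'
python3 - <<'E'
from h import *
im,d=grab('top'); im2,_=grab('side')
a=cv2.resize(im[190:310,330:450],(480,480)); b=cv2.resize(im2[150:230,300:440],(800,457))[:, :]
b=cv2.resize(b,(320,183)); 
b=cv2.resize(im2[140:240,330:430],(320,320)); c=np.zeros((480,800,3),np.uint8); c[:,:480]=a; c[:320,480:]=b
cv2.imwrite('pics/pre.png',c[:,:,::-1])
E
```

```text
t: 2.85
tool_pos: [0.446, 0.1623, 0.0661]
tool_rot: [3.14, 0.098, -0.001]
contact_force: [-0.0, 0.3, 0.4]
opening: 0.0849
grip_force: 0.0
```

View pics/pre.png

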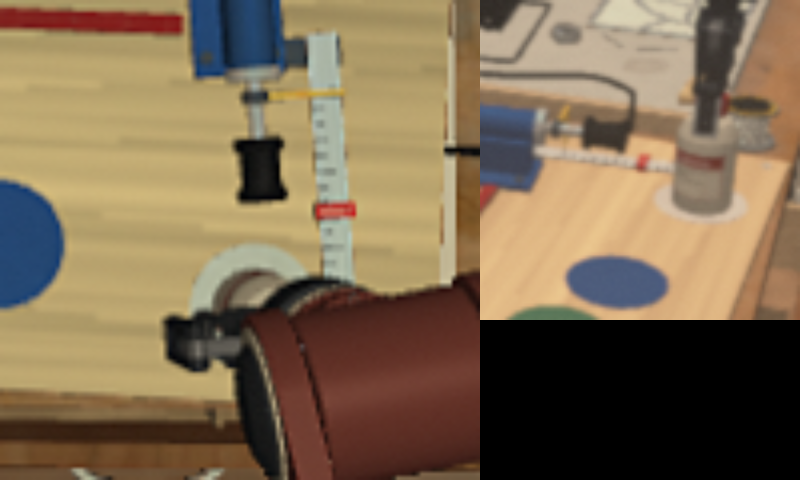

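The picture shows the bottle still upright on the white mark, with the finger straddling it (side crop at 705,130). I'll close gently.

```bash
python3 -m handwheel '[{"tx":0,"ty":0,"tz":0,"roll":0},{"tx":0,"ty":0,"tz":0,"roll":0},{"tx":0,"ty":0,"tz":0,"roll":0},{"tx":0,"ty":0,"tz":0,"roll":0},{"tx":0,"ty":0,"tz":0,"roll":0},{"tx":0,"ty":0,"tz":0,"roll":0}]' 46 20; python3 st.py .511 .4205 .066
```

```text
t: 3.45
tool_pos: [0.4467, 0.1629, 0.067]
tool_rot: [3.139, 0.101, 0.002]
contact_force: [-0.9, -2.7, 5.4]
opening: 0.0465
grip_force: 11.2
t 3.45 pos [0.4467 0.1629 0.067 ] xang 0.064 F [-0.9 -2.7  5.4] open 0.04645239887093437 grip 11.174442413030192
tool mm to go [  80.6 -252.9    0.9]
```

Opening 46 mm is less than the 54 mm body, so I'll look before moving.

```bash
python3 - <<'E'
from h import *
im,d=grab('top'); im2,_=grab('side')
c=np.zeros((480,800,3),np.uint8); c[:,:320]=cv2.resize(im[200:320,350:430],(320,480)); c[:,320:]=cv2.resize(im2[150:230,360:440],(480,480),interpolation=cv2.INTER_CUBIC)
cv2.imwrite('pics/grip.png',c[:,:,::-1])
E
```

```text
(no output)
```

View pics/grip.png

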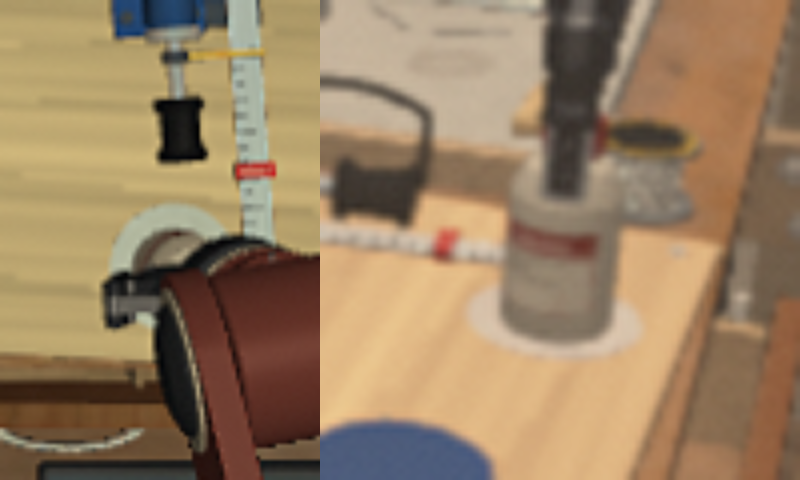

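```bash
python3 - <<'E'
from h import *
for n,uv in(('tip',(400.8,182.5)),('bodybottom',(400,206.5))):
    r,T=rays('side',[uv]); v=T[:3,:3]@np.array([*r[0],1]); 
    for y in(.188,.195): print(n,(T[:3,3]+v*((y-T[1,3])/v[1])).round(4))
_,d=load('side'); p=pts('side',[(400,u) for u in(172,176,180,182,184,188,195,204)],[d[u,400] for u in(172,176,180,182,184,188,195,204)]); print(p.round(4))
print(proj('side',[[.4455,.189,z] for z in(.024,.094,.067,.08)]).round(1))
E
python3 st.py
```

```text
tip [0.4447 0.188  0.0986]
tip [0.4439 0.195  0.1017]
bodybottom [0.4391 0.188  0.0246]
bodybottom [0.4383 0.195  0.0282]
[[0.4484 0.2028 0.1353]
 [0.4474 0.201  0.123 ]
 [0.4464 0.1993 0.1106]
 [0.4458 0.1988 0.1045]
 [0.4464 0.1883 0.0938]
 [0.445  0.1889 0.0821]
 [0.4427 0.19   0.0613]
 [0.44   0.1871 0.032 ]]
[[397.7 206.5]
 [400.3 184.1]
 [399.3 192.9]
 [399.7 188.7]]
t 3.55 pos [0.4467 0.163  0.067 ] xang 0.064 F [-1.3 -1.7  5.4] open 0.04628223141363709 grip 11.177378838183358
```

The fingertips are really at about z 0.098, roughly 25 mm above what the reported TCP implies, so they sit on the shoulder. I'll open, then descend carefully while watching the force.

```bash
python3 -m handwheel '[{"tx":0,"ty":0,"tz":0,"roll":0},{"tx":0,"ty":0,"tz":0,"roll":0},{"tx":0,"ty":0,"tz":0,"roll":0},{"tx":0,"ty":0,"tz":0,"roll":0},{"tx":0,"ty":0,"tz":3,"roll":0},{"tx":0,"ty":0,"tz":2,"roll":0},{"tx":0,"ty":0,"tz":0,"roll":0}]' 85 20; python3 - <<'E'
from h import *
im2,d=grab('side'); C=cloud('side',d)
m=(abs(C[...,0]-.446)<.06)&(abs(C[...,1]-.17)<.08)&(C[...,2]>.05)&(C[...,2]<.25)
for z in np.arange(.09,.25,.01):
    k=m&(abs(C[...,2]-z)<.005); q=C[k]
    if len(q): print(z.round(3),len(q),'x',q[:,0].min().round(3),q[:,0].max().round(3),'y',q[:,1].min().round(3),q[:,1].max().round(3))
E
```

```text
t: 4.13
tool_pos: [0.4454, 0.163, 0.06]
tool_rot: [3.14, 0.1, -0.002]
contact_force: [0.5, 0.6, 0.0]
opening: 0.0852
grip_force: 0.0
0.09 53 x 0.421 0.473 y 0.164 0.191
0.1 53 x 0.422 0.471 y 0.157 0.214
0.11 48 x 0.429 0.467 y 0.154 0.221
0.12 45 x 0.432 0.461 y 0.118 0.224
0.13 42 x 0.433 0.456 y 0.124 0.221
0.14 15 x 0.434 0.455 y 0.208 0.224
0.15 28 x 0.43 0.456 y 0.213 0.241
0.16 42 x 0.428 0.459 y 0.196 0.239
0.17 35 x 0.428 0.461 y 0.177 0.238
0.18 59 x 0.427 0.464 y 0.148 0.239
0.19 77 x 0.427 0.465 y 0.136 0.235
0.2 74 x 0.427 0.466 y 0.151 0.234
0.21 40 x 0.423 0.455 y 0.187 0.229
0.22 92 x 0.411 0.48 y 0.167 0.203
0.23 105 x 0.41 0.481 y 0.163 0.204
0.24 111 x 0.41 0.483 y 0.169 0.204
```

```bash
python3 -m handwheel '[{"tx":0,"ty":0,"tz":5,"roll":0},{"tx":0,"ty":0,"tz":5,"roll":0},{"tx":0,"ty":0,"tz":5,"roll":0},{"tx":0,"ty":0,"tz":0,"roll":0}]' && python3 -m handwheel '[{"tx":0,"ty":0,"tz":3,"roll":0},{"tx":0,"ty":0,"tz":3,"roll":0},{"tx":0,"ty":0,"tz":0,"roll":0}]' && python3 -m handwheel '[{"tx":0,"ty":0,"tz":0,"roll":0},{"tx":0,"ty":0,"tz":0,"roll":0},{"tx":0,"ty":0,"tz":0,"roll":0},{"tx":0,"ty":0,"tz":0,"roll":0},{"tx":0,"ty":0,"tz":0,"roll":0}]' 50 20
```

```text
t: 4.52
tool_pos: [0.4448, 0.1629, 0.0443]
tool_rot: [3.14, 0.1, -0.004]
contact_force: [-0.5, -0.4, -0.9]
opening: 0.085
grip_force: 0.0
t: 4.77
tool_pos: [0.4456, 0.163, 0.0392]
tool_rot: [3.14, 0.1, -0.002]
contact_force: [-0.2, 0.4, 0.2]
opening: 0.0848
grip_force: 0.0
t: 5.18
tool_pos: [0.4464, 0.1631, 0.0403]
tool_rot: [3.14, 0.1, 0.002]
contact_force: [0.9, -0.7, 1.9]
opening: 0.053
grip_force: 21.5
```

```bash
python3 -m handwheel '[{"tx":2,"ty":-6,"tz":0,"roll":0},{"tx":4,"ty":-12,"tz":0,"roll":0},{"tx":4,"ty":-13,"tz":0,"roll":0},{"tx":4,"ty":-13,"tz":0,"roll":0},{"tx":4,"ty":-13,"tz":0,"roll":0},{"tx":4,"ty":-13,"tz":0,"roll":0},{"tx":4,"ty":-13,"tz":0,"roll":0},{"tx":4,"ty":-13,"tz":0,"roll":0},{"tx":4,"ty":-13,"tz":0,"roll":0},{"tx":4,"ty":-13,"tz":0,"roll":0}]'
python3 -m handwheel '[{"tx":4,"ty":-13,"tz":0,"roll":0},{"tx":4,"ty":-13,"tz":0,"roll":0},{"tx":4,"ty":-13,"tz":0,"roll":0},{"tx":4,"ty":-13,"tz":0,"roll":0},{"tx":4,"ty":-13,"tz":0,"roll":0},{"tx":4,"ty":-13,"tz":0,"roll":0},{"tx":4,"ty":-13,"tz":0,"roll":0},{"tx":4,"ty":-13,"tz":0,"roll":0},{"tx":4,"ty":-13,"tz":0,"roll":0},{"tx":4,"ty":-8,"tz":0,"roll":0},{"tx":3,"ty":-6,"tz":0,"roll":0},{"tx":0,"ty":0,"tz":0,"roll":0}]'
python3 st.py .511 .4205 .040
python3 - <<'E'
from h import *
im,d=grab('top'); im2,_=grab('side')
c=np.zeros((480,800,3),np.uint8); c[:,:320]=cv2.resize(im[180:300,270:350],(320,480)); c[:,320:]=cv2.resize(im2[170:270,310:410],(480,480),interpolation=cv2.INTER_CUBIC)
cv2.imwrite('pics/slid.png',c[:,:,::-1])
E
```

```text
t: 6.02
tool_pos: [0.4766, 0.2889, 0.0404]
tool_rot: [3.139, 0.102, 0.0]
contact_force: [-1.5, -4.4, 7.2]
opening: 0.0529
grip_force: 22.1
t: 7.02
tool_pos: [0.5109, 0.424, 0.0403]
tool_rot: [-3.137, -0.102, -0.001]
contact_force: [0.0, 0.9, 3.9]
opening: 0.0528
grip_force: 21.6
t 7.0167 pos [0.5109 0.424  0.0403] xang 0.0651 F [0.  0.9 3.9] open 0.05276693435029902 grip 21.624271682776453
tool mm to go [-0.1  3.5  0.3]
```

View pics/slid.png

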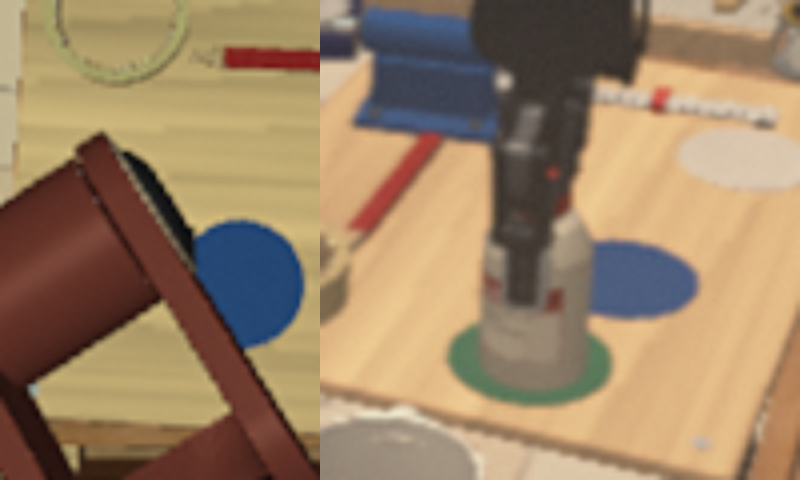

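The bottle stands upright on the green mark in the side crop (540,370), slightly past centre, about 3 mm. I'll nudge it back, release and rise.

```bash
python3 -m handwheel '[{"tx":0,"ty":2,"tz":0,"roll":0},{"tx":0,"ty":2,"tz":0,"roll":0},{"tx":0,"ty":0,"tz":0,"roll":0},{"tx":0,"ty":0,"tz":0,"roll":0}]'
python3 -m handwheel '[{"tx":0,"ty":0,"tz":0,"roll":0},{"tx":0,"ty":0,"tz":0,"roll":0},{"tx":0,"ty":0,"tz":0,"roll":0},{"tx":0,"ty":0,"tz":0,"roll":0},{"tx":0,"ty":0,"tz":-10,"roll":0},{"tx":0,"ty":0,"tz":-20,"roll":0},{"tx":0,"ty":0,"tz":-30,"roll":0},{"tx":0,"ty":0,"tz":-30,"roll":0},{"tx":0,"ty":0,"tz":-20,"roll":0},{"tx":0,"ty":0,"tz":0,"roll":0}]' 85
python3 st.py .5356 .169 .035
```

```text
t: 7.45
tool_pos: [0.511, 0.4171, 0.0403]
tool_rot: [-3.139, -0.1, -0.001]
contact_force: [-0.8, 2.6, 4.6]
opening: 0.053
grip_force: 21.6
t: 8.28
tool_pos: [0.514, 0.4186, 0.1576]
tool_rot: [-3.135, -0.1, -0.015]
contact_force: [1.0, 0.2, 0.8]
opening: 0.085
grip_force: 0.0
t 8.2833 pos [0.514  0.4186 0.1576] xang 0.0638 F [1.  0.2 0.8] open 0.08504920447578651 grip 0.0
tool mm to go [  4.4 251.1 121.4]
```

```bash
python3 -m handwheel '[{"tx":1,"ty":20,"tz":0,"roll":0},{"tx":1,"ty":36,"tz":0,"roll":0},{"tx":1,"ty":36,"tz":0,"roll":0},{"tx":1,"ty":36,"tz":0,"roll":0},{"tx":1,"ty":36,"tz":0,"roll":0},{"tx":1,"ty":36,"tz":0,"roll":0},{"tx":1,"ty":36,"tz":0,"roll":0},{"tx":0,"ty":15,"tz":0,"roll":0},{"tx":0,"ty":0,"tz":0,"roll":0},{"tx":0,"ty":0,"tz":0,"roll":0},{"tx":0,"ty":0,"tz":0,"roll":0}]' 60
python3 st.py .5356 .169 .035
python3 - <<'E'
from h import *
im,d=grab('top'); im2,_=grab('side')
c=np.zeros((480,800,3),np.uint8); c[:,:320]=cv2.resize(im[180:300,270:350],(320,480)); c[:,320:]=cv2.resize(im2[145:265,310:430],(480,480),interpolation=cv2.INTER_CUBIC)
cv2.imwrite('pics/rel.png',c[:,:,::-1])
C=cloud('top',d); h=cv2.cvtColor(im,cv2.COLOR_RGB2HSV); k=((h[...,0]<8)|(h[...,0]>172))&(h[...,1]>130); k[:,340:]=0;k[:200]=0;k[300:]=0;k[:,:265]=0
print('cap',np.median(C[k],0),k.sum())
E
```

```text
t: 9.2
tool_pos: [0.5337, 0.1673, 0.1496]
tool_rot: [-3.14, -0.101, 0.001]
contact_force: [-0.3, 0.0, -0.3]
opening: 0.0597
grip_force: 0.0
t 9.2 pos [0.5337 0.1673 0.1496] xang 0.0641 F [-0.3  0.  -0.3] open 0.059671106050137326 grip 0.0
tool mm to go [  2.1  -1.5 114.6]
cap [0.51063361 0.41594506 0.13164808] 116
```

View pics/rel.png

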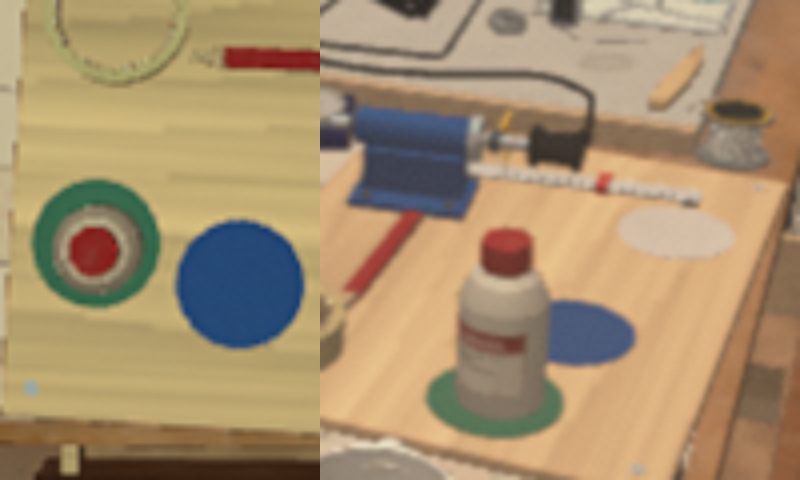

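The bottle stands wholly on green, at (95,250) in the left crop, about 5 mm off centre with 15 mm of margin. The knob at (560,145) is clear now, so I'll descend on it.

```bash
python3 -m handwheel '[{"tx":2,"ty":-2,"tz":20,"roll":0},{"tx":0,"ty":0,"tz":25,"roll":0},{"tx":0,"ty":0,"tz":20,"roll":0},{"tx":0,"ty":0,"tz":10,"roll":0},{"tx":0,"ty":0,"tz":0,"roll":0}]'
python3 -m handwheel '[{"tx":0,"ty":0,"tz":10,"roll":0},{"tx":0,"ty":0,"tz":10,"roll":0},{"tx":0,"ty":0,"tz":10,"roll":0},{"tx":0,"ty":0,"tz":7,"roll":0},{"tx":0,"ty":0,"tz":0,"roll":0},{"tx":0,"ty":0,"tz":0,"roll":0}]'
python3 st.py .5356 .169 .037
python3 - <<'E'
from h import *
im,d=grab('top'); im2,e=grab('side')
c=np.zeros((480,800,3),np.uint8); c[:,:320]=cv2.resize(im[190:280,370:430],(320,480)); c[:,320:]=cv2.resize(im2[145:215,335:405],(480,480),interpolation=cv2.INTER_CUBIC)
cv2.imwrite('pics/kn.png',c[:,:,::-1])
C=cloud('side',e); m=(C[...,1]>.187)&(C[...,1]<.24)&(abs(C[...,0]-.535)<.05)&(C[...,2]>.05)&(C[...,2]<.2)
for z in np.arange(.05,.2,.01):
    q=C[m&(abs(C[...,2]-z)<.005)]
    if len(q): print(z.round(3),len(q),q.min(0).round(3),q.max(0).round(3))
E
```

```text
t: 9.72
tool_pos: [0.5333, 0.1693, 0.0716]
tool_rot: [3.139, 0.102, -0.009]
contact_force: [-1.3, -0.3, -0.0]
opening: 0.0601
grip_force: 0.0
t: 10.22
tool_pos: [0.5355, 0.1687, 0.0374]
tool_rot: [3.14, 0.1, -0.002]
contact_force: [0.5, 1.1, 0.6]
opening: 0.0605
grip_force: 0.0
t 10.2167 pos [0.5355 0.1687 0.0374] xang 0.0637 F [0.5 1.1 0.6] open 0.06050816283028272 grip 0.0
tool mm to go [ 0.1 -0.3  0.4]
0.07 10 [0.526 0.202 0.071] [0.544 0.207 0.075]
0.08 24 [0.524 0.188 0.075] [0.551 0.214 0.085]
0.09 24 [0.524 0.203 0.085] [0.544 0.215 0.095]
0.1 28 [0.524 0.202 0.095] [0.545 0.214 0.105]
0.11 10 [0.523 0.204 0.106] [0.545 0.217 0.112]
0.12 30 [0.521 0.207 0.115] [0.546 0.233 0.124]
0.13 30 [0.521 0.199 0.125] [0.544 0.235 0.134]
0.14 38 [0.518 0.195 0.135] [0.543 0.237 0.145]
0.15 41 [0.519 0.189 0.145] [0.544 0.238 0.155]
0.16 47 [0.516 0.188 0.155] [0.555 0.24  0.165]
0.17 68 [0.516 0.187 0.165] [0.555 0.24  0.175]
0.18 46 [0.522 0.191 0.175] [0.545 0.236 0.185]
0.19 33 [0.51  0.191 0.185] [0.562 0.209 0.195]
0.2 39 [0.507 0.19  0.195] [0.569 0.208 0.2  ]
```

View pics/kn.png

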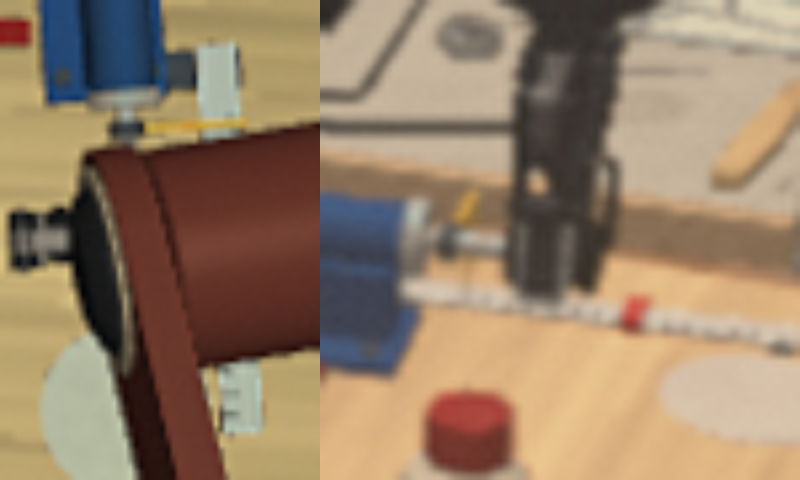

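The open fingers straddle the knob, and the side crop shows the pointer (465,210–290) and clip (635,313). I'll go 4 mm lower and grip.

```bash
python3 -m handwheel '[{"tx":0,"ty":0,"tz":4,"roll":0},{"tx":0,"ty":0,"tz":0,"roll":0},{"tx":0,"ty":0,"tz":0,"roll":0}]'
python3 -m handwheel '[{"tx":0,"ty":0,"tz":0,"roll":0},{"tx":0,"ty":0,"tz":0,"roll":0},{"tx":0,"ty":0,"tz":0,"roll":0},{"tx":0,"ty":0,"tz":0,"roll":0},{"tx":0,"ty":0,"tz":0,"roll":0},{"tx":0,"ty":0,"tz":0,"roll":0},{"tx":0,"ty":0,"tz":0,"roll":0}]' 15 80; python3 st.py
```

```text
t: 10.57
tool_pos: [0.5358, 0.1688, 0.0339]
tool_rot: [3.14, 0.1, -0.0]
contact_force: [-0.5, 0.2, -0.3]
opening: 0.0598
grip_force: 0.0
t: 11.15
tool_pos: [0.5363, 0.1671, 0.0345]
tool_rot: [3.136, 0.101, 0.001]
contact_force: [0.2, -5.9, 2.8]
opening: 0.0229
grip_force: 75.8
t 11.15 pos [0.5363 0.1671 0.0345] xang 0.0645 F [ 0.2 -5.9  2.8] open 0.022933066160159554 grip 75.7945778046269
```

Waist gripped. I'll pull 70 mm, then check.

```bash
python3 -m handwheel '[{"tx":-4,"ty":1,"tz":0,"roll":0},{"tx":-8,"ty":0,"tz":0,"roll":0},{"tx":-10,"ty":0,"tz":0,"roll":0},{"tx":-10,"ty":0,"tz":0,"roll":0},{"tx":-10,"ty":0,"tz":0,"roll":0},{"tx":-10,"ty":0,"tz":0,"roll":0},{"tx":-10,"ty":0,"tz":0,"roll":0},{"tx":-8,"ty":0,"tz":0,"roll":0},{"tx":0,"ty":0,"tz":0,"roll":0},{"tx":0,"ty":0,"tz":0,"roll":0},{"tx":0,"ty":0,"tz":0,"roll":0}]'
python3 st.py
python3 - <<'E'
from h import *
im,d=grab('top'); im2,e=grab('side')
c=np.zeros((480,800,3),np.uint8); c[:,:320]=cv2.resize(im[200:290,375:435],(320,480)); c[:,320:]=cv2.resize(im2[155:205,350:400],(480,480),interpolation=cv2.INTER_CUBIC)
cv2.imwrite('pics/pull.png',c[:,:,::-1])
E
```

```text
t: 12.07
tool_pos: [0.4678, 0.1623, 0.0345]
tool_rot: [3.138, 0.101, 0.008]
contact_force: [7.2, -3.9, -3.0]
opening: 0.0229
grip_force: 76.7
t 12.0667 pos [0.4678 0.1623 0.0345] xang 0.0645 F [ 7.2 -3.9 -3. ] open 0.022899378650129157 grip 76.73855180928513
```

View pics/pull.png

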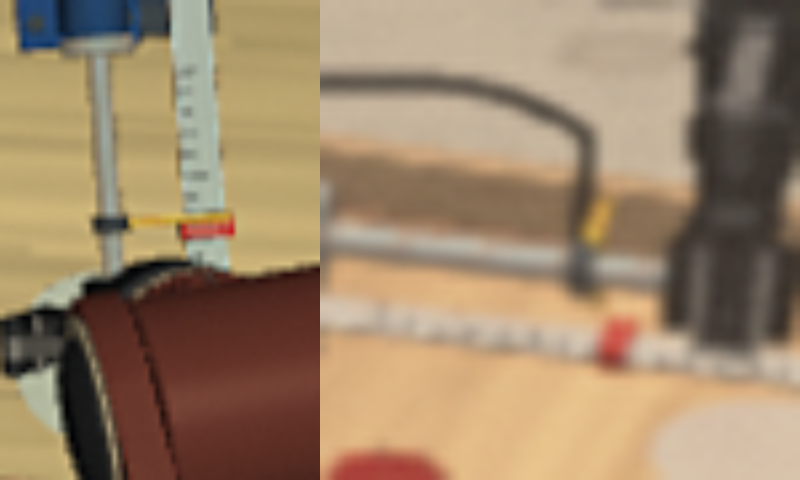

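The top crop shows the pointer (180,222) just short of the clip's middle line (207,230). I'll compute the remainder.

```bash
cat > meas.py <<'E'
from h import *
im,d=grab('top')
al=.0640; x=np.array([np.cos(al),np.sin(al)]); y=np.array([-x[1],x[0]])
def sx(uv,z): p=onz('top',uv,z)[:,:2]; return p@x,p@y
a=im.astype(float); h=cv2.cvtColor(im,cv2.COLOR_RGB2HSV)
yel=np.clip(np.minimum(a[...,0],a[...,1])-a[...,2]-70,0,None); yel[:,:400]=0;yel[:,419:]=0;yel[:225]=0;yel[:250]*=1;yel[255:]=0
vs=np.arange(400)
P=[]
for u in range(400,410):
    w=np.zeros(400); col=np.minimum(a[:,u,0],a[:,u,1])-a[:,u,2]; base=np.median(col[225:255]); w[225:255]=np.clip(col[225:255]-base-12,0,None)
    if w.sum()>25: P.append((u,(w*vs).sum()/w.sum()))
s,_=sx(P,.079); print('pointer s',s.round(4),'med',np.median(s),P)
# clip from the first, unobstructed picture
z=np.load('top0.npz')['im'].astype(float) if 0 else cv2.imread('pics/top0.png')[:,:,::-1].astype(float)
h=cv2.cvtColor(z.astype(np.uint8),cv2.COLOR_RGB2HSV)
Q=[]
for u in range(410,418):
    w=np.clip(z[:,u,0]-z[:,u,1]-25,0,None); w[:236]=0; w[249:]=0
    r=np.nonzero(w>0)[0]
    if w.sum()>50: Q.append((u,(w*vs).sum()/w.sum()))
s2,_=sx(Q,.034); print('clip s',s2.round(4),'med',np.median(s2)); print('to go mm',1000*(np.median(s)-np.median(s2)))
E
python3 meas.py; python3 st.py
```

```text
pointer s [0.5213 0.5217 0.5213 0.5216 0.5219 0.522  0.5219 0.5219 0.5238 0.516 ] med 0.5217553249183897 [(400, np.float64(241.25531914893617)), (401, np.float64(241.06349206349208)), (402, np.float64(241.14285714285714)), (403, np.float64(240.97142857142856)), (404, np.float64(240.80555555555554)), (405, np.float64(240.6949152542373)), (406, np.float64(240.68421052631578)), (407, np.float64(240.6346153846154)), (408, np.float64(239.77477477477478)), (409, np.float64(242.8779661016949))]
clip s [0.5147 0.515  0.5148 0.515  0.515  0.5152 0.5151 0.515 ] med 0.5149940946813404
to go mm 6.761230237049332
t 12.2167 pos [0.468  0.1623 0.0345] xang 0.0645 F [ 7.4 -3.9 -3.1] open 0.022791579670438992 grip 76.74826292852231
```

```bash
python3 -m handwheel '[{"tx":-4,"ty":0,"tz":0,"roll":0},{"tx":-3,"ty":0,"tz":0,"roll":0},{"tx":0,"ty":0,"tz":0,"roll":0},{"tx":0,"ty":0,"tz":0,"roll":0},{"tx":0,"ty":0,"tz":0,"roll":0},{"tx":0,"ty":0,"tz":0,"roll":0}]'
python3 meas.py; python3 st.py
python3 - <<'E'
from h import *
im,d=load('top'); im2,e=grab('side')
c=np.zeros((480,800,3),np.uint8); c[:,:320]=cv2.resize(im[220:265,390:420],(320,480),interpolation=cv2.INTER_CUBIC); c[:,320:]=cv2.resize(im2[160:200,360:400],(480,480),interpolation=cv2.INTER_CUBIC)
cv2.imwrite('pics/fin.png',c[:,:,::-1])
al=.064;X=np.array([np.cos(al),np.sin(al)]);ptr=onz('top',[(407,240.6)],.079)[0]
E
```

```text
t: 12.72
tool_pos: [0.4611, 0.1618, 0.0345]
tool_rot: [3.138, 0.101, 0.009]
contact_force: [7.4, -4.2, -4.4]
opening: 0.023
grip_force: 77.2
pointer s [0.5148 0.5152 0.5151 0.5151 0.515  0.515  0.5149 0.515  0.5153 0.5087] med 0.5150220205795347 [(400, np.float64(243.89285714285714)), (401, np.float64(243.675)), (402, np.float64(243.65873015873015)), (403, np.float64(243.6090909090909)), (404, np.float64(243.58)), (405, np.float64(243.53846153846155)), (406, np.float64(243.51136363636363)), (407, np.float64(243.4090909090909)), (408, np.float64(243.24590163934425)), (409, np.float64(245.85836909871244))]
clip s [0.5147 0.515  0.5148 0.515  0.515  0.5152 0.5151 0.515 ] med 0.5149940946813404
to go mm 0.02792589819433644
t 12.7667 pos [0.4611 0.1618 0.0345] xang 0.0644 F [ 7.5 -4.9 -4.1] open 0.022740953163536946 grip 77.157817331572
```

View pics/fin.png

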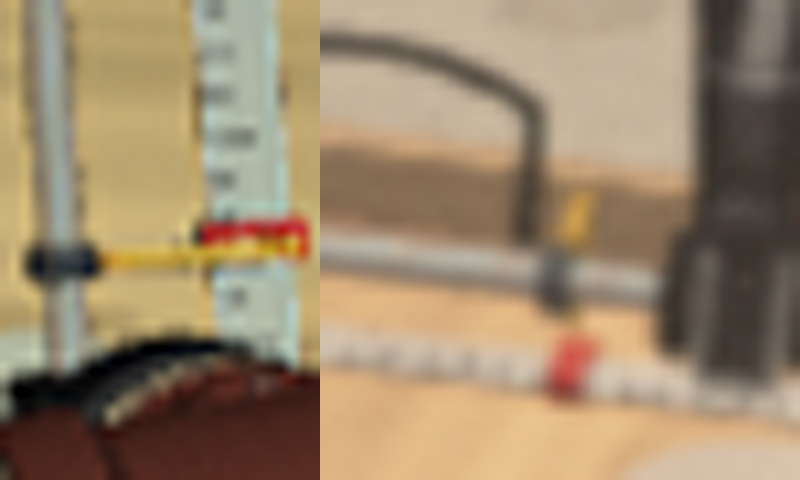

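The pointer stands over the clip's middle: in the side crop the vertical tip at (575,325) meets the clip centre at (572,365). The computed error is under 0.1 mm and the grip is steady, so I'm handing in.

```bash
python3 -c "
from station import ctrl;print(ctrl.finish_job())"
```

```text
the job is handed in; nothing more can be done
None
```

I slid the flux bottle onto the green mark, where it stands upright about 5 mm off centre, then pulled the knob out about 75 mm until the pointer measured over the middle of the red clip; I handed in at about 13 s with the knob still gripped, and no verdict came back.

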